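# Make the portable hob ready and hold its gas valve pressed

### The arm

A 7-joint arm with a two-finger parallel gripper is mounted at the origin on a cart in front of the work surface, level with it; the furniture and walls round the work are solid. World frame = base frame: x ahead of the robot, y to its left, z up, the work surface at z = 0. Lengths are in m, angles in rad, forces in N, time in s.
With the tool pointing down it reaches from about 0.4 to 0.85 m from the base axis. Payload 6.9 kg.
Tool frame: the origin (TCP) lies midway between the tips of the shut fingers; the grasp point (between the pads) lies 19 mm behind it (manip.grip_point_offset is the distance from the TCP to the grasp point, in m); y points along the fingers, x is the direction in which the jaws open and shut, and the axes are right-handed (so a half turn about y gives the same grasp; the last joint's range is limited). The gripper opens to 85 mm and grips with 20 to 120 N. Pads are 22 mm wide; open, the fingers measure 114 mm over their backs; the gripper's body (76 mm by 85 mm) begins 54 mm behind the grasp point. The pads swing forward as they close: fully open they stand 13 mm farther back than shut.
Start: joints at [-1.226, 0.507, -0.238, 1.5, 0.126, 1.149, -0.155], TCP at [0.148, 0.607, 0.231] pointing down, gripper open.
Joint ranges: [-3.08, 3.08], [-0.24, 2.05], [-1.43, 1.35], [0, 2.5], [-1.52, 4.66], [0.17, 1.96], [-2.89, 2.89]. Speed limits (rad/s): [2.39, 2.39, 3.14, 3.14, 3.14, 3.14, 3.14].

### API

Orientations are given as a 3x3 rotation matrix whose columns are the frame's x, y, z axes.
In Python, from workcell import manip, optics gives the robot as it stands.
- The arm moves only by the tool move_arm, never from a script. Its argument "increments" is text: rows parted by semicolons, each of 6 numbers parted by spaces: the shift along the tool's x, y, z in m, then the turn, a rotation vector about the tool's x, y, z in degrees. In form: tx ty tz ax ay az; .... A call has 1 to 12 rows; each row shifts and turns the pose as measured when the row begins, along the tool's axes as they then stand; what a row does not reach is not made up. A row lasts 1/10 s, in which the tool goes at most 50 mm and 8.59 degrees, less where a joint would pass 70% of its speed; a pose out of reach is approached as far as the arm can. A call with a gripper value outside its range is refused whole. "hand" is the gripper's target within -1 to 1 (fully open at 1, half-way at 0, shut at -1), set as the call begins (left out, the last holds). The fingers move at their own pace and stop on an object; "newtons" is the grip in N (left out, the last holds). Time passes only in rows, so rows that do not move let the fingers close. It gives the time, the measured TCP pose, the force and the opening at its end, in the units of the state.
- manip.state(): the state, without advancing time (a new reading comes with each control period).
- optics.camera(name): name is "scene" or "top" or "wrist"; returns a dict with "frame" (384x512x3 uint8, blue, green, red), "K" (3x3 intrinsics, pixels), "k1" (the pictures are not rectified: a ray, as slopes to the right and down, at radius r is drawn at 1 + k1 r^2 times it, then the intrinsics apply), "extrinsics" (4x4, takes a point from camera to world coordinates); the wrist camera has in their place "T_tool_cam" (4x4, takes a point from camera to tool coordinates, whose origin is the TCP and whose axes are the tool frame's). Camera axes: x right, y down, z forward; pixel columns grow to the right and rows downward; lengths in m; the calibration is good to about 2 mm. A picture is of the moment at which its call begins: read the wrist's pose just before it. There is no depth.
- manip.job_done(): hands the job in, once; it reports no verdict.
The state is a dict: "clock": time; "joint_pos": joint angles; "qd": joint speeds; "joint_torque": joint torques, N m; "ee_pos": TCP position; "ee_rot": TCP orientation; "ft_force": force on the tool from outside, world axes, zero at the start; "moment": the same for the moment, N m; "width": finger opening in m.
Only numpy, scipy, OpenCV 4.12 (cv2) and the standard library are available. Lean on these libraries where they do the work, as an engineer would, in place of code of your own. Each camera call takes 0.05 s, during which the arm holds its last target. There are 200 camera calls.

### The job

Swing the hob's pan stay (the flat steel arm with the upright post, folded over the bare valve shaft) round towards the burner until it clicks fully home in its end position. Then pick up the loose hob knob, turn it so that the flat in its bore matches the flat of the D-shaped shaft, push it fully onto the shaft and press it, shaft and all, right down against the valve spring. Finish while still holding the knob pressed fully down, as one does to keep a gas valve open; do not let go, and leave the candle and the matchbox where they lie.

Things in the scene. Friction and masses are not known exactly. Their poses are not given: they have to be found in the camera images.
- hob: Low portable one-burner gas hob, fixed to the worktop: 220 (x) x 340 (y) x 55 mm high, grey with a steel top. Origin at the centre of its underside, x away from its front, y to its left. On its top: burner under a round dark pan grate (140 mm across, 28 mm high) at (10, 80) mm, D-shaped brass valve shaft at (-60, -115) mm, pivot of the pan stay at (35, -55) mm.
- pan_stay (a joint): Pan stay angle, 0 to 1.31 rad, growing clockwise seen from above. Near 0 the arm is folded over the valve shaft and blocks it; 1.31 is the end stop near the burner. A spring ball clicks: it resists from about 0.87, peaks at 1.08 (about 3 N at the post), then pushes the arm on to the stop and keeps it there. Elsewhere the arm stays where left (0.3 N friction).
- stay_hinge (a point): Point on the upright axis of the pan stay's pivot, on top of its hub, 97 mm above the worktop. Its x axis points along the arm to the post. The arm is a flat steel bar 14 mm wide, its underside 30 mm and its top 39 mm above the hob's top.
- stay_post (a point): Centre of the top end of the upright round steel post at the free end of the pan stay, 112 mm from the pivot axis: diameter 12 mm, 37 mm of it stand free above the arm, top 131 mm above the worktop.
- shaft_top (a point): Centre of the top face of the brass valve shaft. z up along the shaft, x points from the shaft's axis square to its flat. Round of 18 mm diameter with one flat 2.5 mm from the axis, standing 24 mm above the hob's top (top 79 mm above the worktop), tip chamfered 2 mm. It turns stiffly, with 0.12 Nm, and else stays at its angle.
- valve_press (a joint): How far the shaft is pushed down: 0 to 0.005 m. Spring: begins to move at about 4 N, 9 N hold it at the lower stop.
- knob: Loose black cooker knob standing on the worktop, about 100 g: round skirt 40 mm diameter, 20 mm high; on it an upright grip bar 12 mm wide, 44 mm long, up to 42 mm above the underside. Origin: centre of the underside on the skirt's axis; z up, x along the bar to its pointer end, where the bar overhangs the skirt by 6 mm and has a thin white line (the other end is 2 mm inside the skirt).
- knob_bore (a point): Centre of the end of the knob's bore, 16 mm above the underside, on the axis. The bore opens downwards: 16 mm deep, 19.6 mm diameter, with a flat 3.3 mm from the axis on the x (pointer) side; mouth chamfered. On the shaft, the knob's x must agree with the shaft's x (0.1 rad of play). Fully on, this point meets shaft_top; the underside is then 8 mm above the hob, 3 mm with the valve pressed.
- candle_stub: Tealight candle in a metal cup, 38 mm diameter, 18 mm high, loose on the worktop; origin at the underside. Leave alone.
- matchbox: Green matchbox 54x36x16 mm, loose on the worktop; origin at the underside. Leave alone.
There are look-alikes about, which are no part of the job. There is more than one size of the knob; the one meant has the size given above.

How it is judged:
On the way, in this order (a step that is already met when the one before it is completed fails the run):
1. the pan stay has clicked home at its end stop (value of joint pan_stay above 1.25 rad), for 0.2 s.
2. the knob is fully on the shaft, flat to flat (horizontal distance between knob and shaft_top below 0.004 m and z of knob in the frame of shaft_top below -0.0135 m and angle between the x axis of knob and the x axis of shaft_top, either way round below 0.35 rad), for 0.1 s.
At the end, for the whole second after the job is handed in: Through the last second: pan stay above 1.25 rad; knob on the shaft (axes within 4 mm, underside 13.5 mm or more below the shaft's top, flats within 0.35 rad, tilt under 0.12 rad); fingers bear on the knob with over 2 N; valve pressed in by more than 3.5 mm (all of step 2 and value of joint pan_stay above 1.25 rad and angle between knob's own z axis and vertical below 0.12 rad and value of joint valve_press above 0.0035 m and contact force between the fingers and knob above 2 N); the arm keeps its last pose, push and grip.
It fails at once if the candle was moved by more than 30 mm (distance of candle_stub from where it was at the start of the episode above 0.03 m).
It fails at once if the matchbox was moved by more than 30 mm (distance of matchbox from where it was at the start of the episode above 0.03 m).
It also fails if it takes over 58 s, if anything falls off the work surface, if the arm or the gripper's body presses on something with over 40 N, if the wrist force passes 120 N, or if a joint passes its speed limit or range.

## Working session

There is one attempt and no reset: what is moved stays moved. The work goes in short steps, Python scripts to look and compute and a tool call to move; the robot and the scene stay as the last step left them, time stands still between calls to the robot, and variables do not carry over. Pictures are saved under pics/ and viewed, about 8 in all and at most 12, crops included, and the job is handed in when it is done.

Besides the shell and the picture viewer there is one more tool, called after "Call:" as name(argument=value, ...) on one line, values as JSON. move_arm: Moves the arm, as the interface text tells. Its arguments: {"type":"object","properties":{"increments":{"type":"string"},"hand":{"type":"number"},"newtons":{"type":"number"}},"required":["increments"]}

```bash
mkdir -p pics; python3 - <<'E'
from workcell import manip, optics
import cv2
s=manip.state();print(s)
for n in("scene","top"):
    c=optics.camera(n);cv2.imwrite(f"pics/{n}0.png",cv2.resize(c["frame"],(800,600),interpolation=cv2.INTER_CUBIC));print(n,c["K"].tolist(),c["k1"],c["extrinsics"].round(4).tolist())
c=optics.camera("wrist");print(c["K"].tolist(),c["k1"],c["T_tool_cam"].round(4).tolist())
print(manip.grip_point_offset)
E
```

```text
{'clock': 0.0, 'joint_pos': array([-1.22548373,  0.50834719, -0.23749723,  1.50115705,  0.12572796,
        1.14886002, -0.15484515]), 'qd': array([-0.00056219,  0.00093194,  0.00117486, -0.00015931, -0.0002894 ,
        0.00024068, -0.00101611]), 'joint_torque': array([-1.42488479e-03, -6.20573401e+01, -2.18724534e+00, -2.49659640e+01,
        1.27082810e-02,  1.19070322e-02,  4.85070245e-05]), 'ee_pos': array([0.14842924, 0.60660431, 0.23041454]), 'ee_rot': array([[ 2.37556878e-01, -3.57017946e-04, -9.71373565e-01],
       [ 9.71372001e-01, -1.74453598e-03,  2.37557137e-01],
       [-1.77940829e-03, -9.99998415e-01, -6.76292842e-05]]), 'ft_force': array([ 0.13906119, -0.31322197,  0.09116887]), 'moment': array([-0.01274767, -0.04984349,  0.04190528]), 'width': 0.08556000040189346}
scene [[426.48137045639334, 0.0, 254.58903103682815], [0.0, 426.48137045639334, 191.7962892159449], [0.0, 0.0, 1.0]] 0.05105216990171845 [[0.8453, -0.2624, 0.4654, -0.0234], [-0.5342, -0.4289, 0.7285, -0.9308], [0.0084, -0.8644, -0.5027, 0.6761], [0.0, 0.0, 0.0, 1.0]]
top [[429.4105709034949, 0.0, 254.8551669972898], [0.0, 429.4105709034949, 186.38016471607312], [0.0, 0.0, 1.0]] -0.1643578381061237 [[-0.0008, -0.9918, 0.1277, 0.3536], [-1.0, -0.0003, -0.0088, -0.1154], [0.0087, -0.1277, -0.9918, 1.1259], [0.0, 0.0, 0.0, 1.0]]
[[344.82257648249526, 0.0, 254.00858431774554], [0.0, 344.82257648249526, 190.3364169324703], [0.0, 0.0, 1.0]] -0.08544703580507776 [[1.0, 0.0003, -0.0008, -0.0014], [0.0008, -0.2622, 0.965, -0.1423], [0.0001, -0.965, -0.2622, 0.0667], [0.0, 0.0, 0.0, 1.0]]
0.0187
```

View pics/scene0.png

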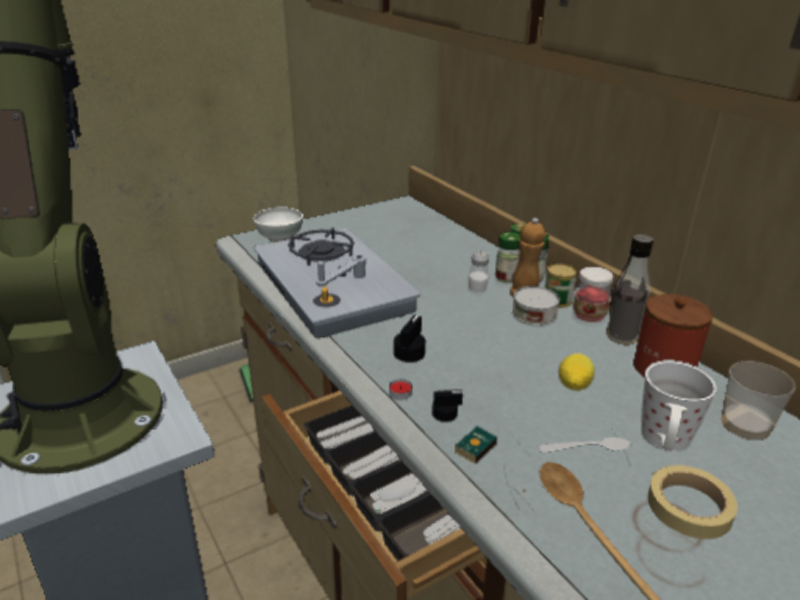

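View pics/top0.png

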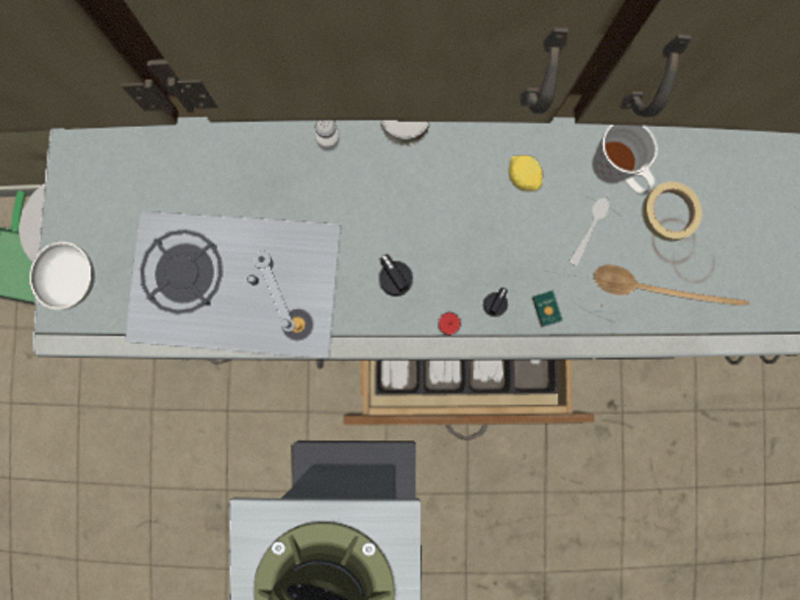

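The scene picture shows the hob at left, a larger knob at (410,340), a smaller one at (447,404), the red tealight at (401,388) and the matchbox at (476,443). In the top view the knobs are at (396,278) and (496,303), the shaft is at (298,325), the stay post at about (290,323) and the stay hub at (262,260). Next I'll measure these.

```bash
cat > h.py <<'E'
from workcell import manip, optics
import cv2, numpy as np
def cam(n):
    s=manip.state(); c=optics.camera(n)
    if n=="wrist":
        T=np.eye(4);T[:3,:3]=s["ee_rot"];T[:3,3]=s["ee_pos"];c["extrinsics"]=T@c["T_tool_cam"]
    return c
def dist(c): return np.array([c["k1"],0,0,0,0.])
def p2w(c,uv,z):
    u=cv2.undistortPoints(np.array(uv,float).reshape(-1,1,2),c["K"],dist(c)).reshape(-1,2)
    E=c["extrinsics"];d=np.c_[u,np.ones(len(u))]@E[:3,:3].T;o=E[:3,3]
    return o+d*((np.asarray(z)-o[2])/d[:,2])[:,None]
def w2p(c,P):
    E=np.linalg.inv(c["extrinsics"]);
    return cv2.projectPoints(np.array(P,float).reshape(-1,3),cv2.Rodrigues(E[:3,:3])[0],E[:3,3],c["K"],dist(c))[0].reshape(-1,2)
E
python3 - <<'E'
from h import *
c=cam("top");k=1.5625
f=lambda pts,z: print((p2w(c,np.array(pts)/k,z)).round(4).tolist())
f([(139,212),(339,224),(328,356),(127,341)],.055)  # hob corners
f([(396,278),(412,278),(380,278)],.02)
f([(496,303),(508,303),(484,303)],.02)
f([(450,323),(547,309)],.0)
im=c["frame"]
a=cv2.resize(im[130:240,140:220],None,fx=5,fy=5,interpolation=2)
b=cv2.resize(im[150:230,230:340],None,fx=5,fy=5,interpolation=2)
out=np.zeros((560,960,3),np.uint8);out[:550,:400]=a;out[:400,405:955]=b
cv2.imwrite("pics/crop1.png",cv2.resize(out,None,fx=.83,fy=.83))
E
```

```text
[[0.6253, 0.3096, 0.055], [0.6022, -0.0282, 0.055], [0.3874, -0.0129, 0.055], [0.4092, 0.3189, 0.055]]
[[0.5182, -0.1215, 0.02], [0.5182, -0.1482, 0.02], [0.5182, -0.0949, 0.02]]
[[0.4763, -0.2881, 0.02], [0.4762, -0.3083, 0.02], [0.4763, -0.268, 0.02]]
[[0.4446, -0.2126, 0.0], [0.4681, -0.3789, 0.0]]
```

View pics/crop1.png

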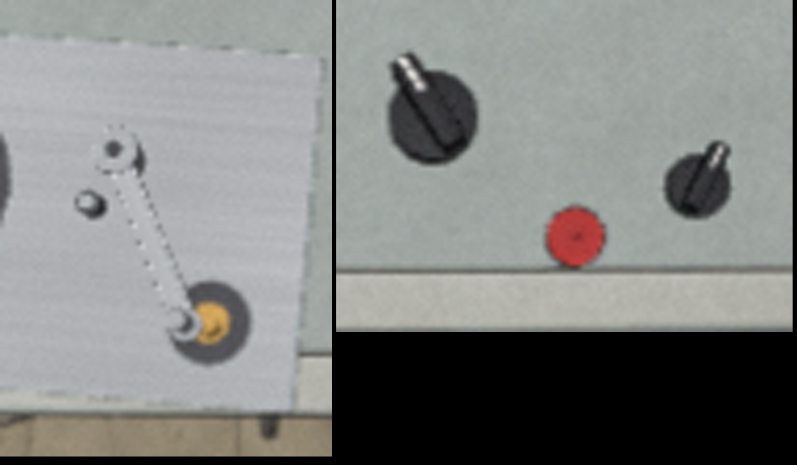

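The crop shows the small 40 mm knob at (697,185) with its pointer up-right, and the big 53 mm look-alike at (432,117). The stay hub is at (115,148), the post top at (182,320) and the shaft at (212,323), with the shaft's flat on its lower-right side. I'll work out these positions and the transit move.

```bash
python3 - <<'E'
from h import *
c=cam("top")
g=lambda u,z:p2w(c,[[u[0]/.83/5+140-.4,u[1]/.83/5+130-.4]],z)[0]
hub=g((115,148),.097);post=g((182,320),.131);sh=g((212,323),.079)
print(hub,post,sh,np.linalg.norm((hub-post)[:2]),np.linalg.norm((hub-sh)[:2]))
a=-.065;R=np.array([[np.cos(a),-np.sin(a)],[np.sin(a),np.cos(a)]])
for p in((-60,-115),(35,-55)):print(np.array([.506,.147])+R@np.array(p)/1e3)
d=post-hub;print("arm dir",np.degrees(np.arctan2(d[1],d[0])))
kn=lambda u,z:p2w(c,[[(u[0]/.83-405)/5+230-.4,u[1]/.83/5+150-.4]],z)[0]
for u in((697,185),):print("knob",kn(u,.02))
print("bar ends",kn((720,147),.042),kn((690,208),.042))
s=manip.state();t=np.array([post[0],post[1],.2]);print("tool shift",s["ee_rot"].T@(t-s["ee_pos"]))
E
```

```text
[0.53808359 0.08947725 0.097     ] [0.4339035  0.04218044 0.131     ] [0.43636509 0.03254915 0.079     ] 0.1144136311072915 0.11656526870555507
[0.43865697 0.03614011]
[0.53735361 0.08984275]
arm dir -155.58238607621124
knob [ 0.47557785 -0.2858039   0.02      ]
bar ends [ 0.4967221  -0.29717044  0.042     ] [ 0.45895554 -0.27782766  0.042     ]
tool shift [-0.48071542  0.031277   -0.41142025]
```

Call:
move_arm(increments="-0.036 0 -0.031 0 0 0;-0.036 0 -0.031 0 0 0;-0.036 0 -0.031 0 0 0;-0.036 0 -0.031 0 0 0;-0.036 0 -0.031 0 0 0;-0.036 0 -0.031 0 0 0;-0.036 0 -0.031 0 0 0;-0.036 0 -0.031 0 0 0;-0.036 0 -0.031 0 0 0;-0.036 0 -0.031 0 0 0;-0.036 0 -0.031 0 0 0;-0.036 0 -0.031 0 0 0", hand=0)

```text
clock: 1.45
ee_pos: [0.4128, 0.0868, 0.2286]
ee_rot: [[0.226, 0.001, -0.974], [0.974, 0.004, 0.226], [0.004, -1.0, 0.0]]
ft_force: [1.2, 0.3, -0.4]
width: 0.0425
```

Call:
move_arm(increments="0 0 0 0 -7.6 0;0 0 0 0 -7.6 0;0 0 0 0 -7.6 0;0 0 0 0 -7.6 0;0 0 0 0 -7.6 0;0 0 0 0 0 0")

```text
clock: 2.05
ee_pos: [0.4158, 0.0778, 0.229]
ee_rot: [[-0.431, 0.003, -0.902], [0.902, 0.001, -0.431], [0.0, -1.0, -0.003]]
ft_force: [0.5, 0.1, -0.2]
width: 0.0424
```

```bash
python3 - <<'E'
from h import *
c=cam("wrist");np.save("w1.npy",dict(c),allow_pickle=True)
cv2.imwrite("pics/w1.png",cv2.resize(c["frame"],(800,600),interpolation=2))
for P in ([.538,.0895,.097],[.434,.0422,.131],[.4375,.034,.079]):print(w2p(c,P)*1.5625)
E
```

```text
[[326.89705805 474.85799388]]
[[312.96399931 303.88021561]]
[[311.12436616 277.48405649]]
```

View pics/w1.png

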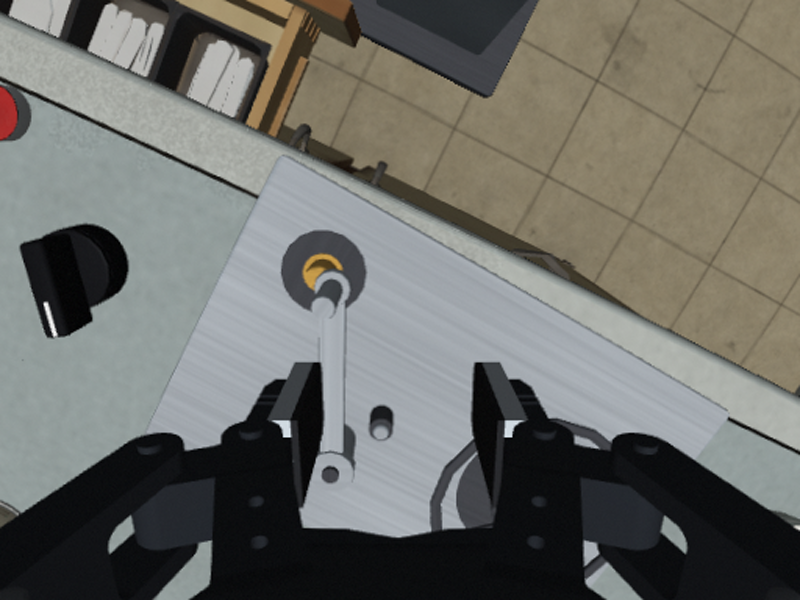

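The wrist view shows the post top at (325,304), the hub top at (331,468), the shaft top at about (323,271) partly hidden, and the candle far left.

```bash
python3 - <<'E'
from h import *
c=np.load("w1.npy",allow_pickle=True).item();k=1.5625
post,hub,sh=p2w(c,np.array([(325,304),(331,468),(323,271)])/k,np.array([.131,.097,.079]));print(post,hub,sh,np.linalg.norm((post-hub)[:2]))
s=manip.state();print(s["ee_pos"],s["ee_rot"].T@(np.array([*post[:2],.103])-s["ee_pos"]))
d=post-hub;print(np.degrees(np.arctan2(d[1],d[0])))
E
```

```text
[0.43163162 0.04728577 0.131     ] [0.53265561 0.08982621 0.097     ] [0.43124367 0.0385256  0.079     ] 0.10961539879477246
[0.4158172  0.07770674 0.22896407] [-0.03427084  0.12596485 -0.00091953]
-157.16441148989023
```

Call:
move_arm(increments="-0.036 0.03 -0.001 0 0 0;0 0.04 0 0 0 0;0 0.04 0 0 0 0;0 0.014 0 0 0 0;0 0 0 0 0 0")

```text
clock: 2.6
ee_pos: [0.4363, 0.0454, 0.103]
ee_rot: [[-0.408, 0.011, -0.913], [0.913, 0.002, -0.408], [-0.002, -1.0, -0.011]]
ft_force: [-1.3, 0.3, 0.8]
width: 0.0426
```

```bash
python3 - <<'E'
from h import *
c=cam("wrist")
cv2.imwrite("pics/w2.png",cv2.resize(c["frame"],(640,480),interpolation=2))
s=manip.state();print(s["ee_pos"],s["ee_rot"].T@(np.array([.433,.0447,.103])-s["ee_pos"]),s["joint_pos"])
E
```

```text
[0.4365433  0.04550338 0.10376586] [0.00071654 0.00072325 0.00357078] [-0.10961316  0.38863262 -0.06757445  2.1544825   0.04567847  0.58804071
  1.78184784]
```

View pics/w2.png

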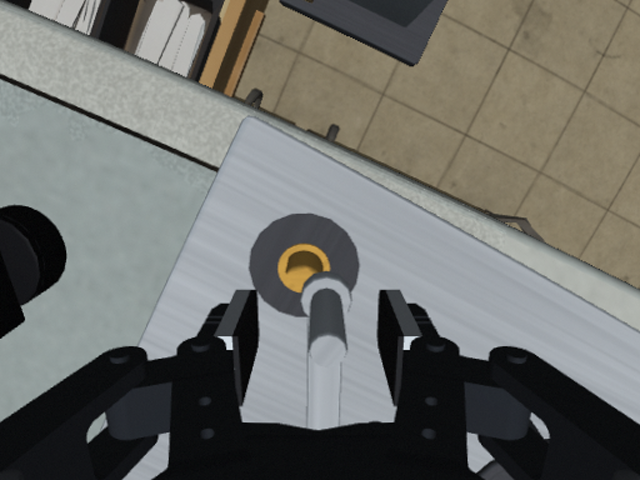

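The post stands between the open pads, its top at (328,350), and the shaft is behind it at (303,265). I'll grip.

Call:
move_arm(increments="0 0.001 0.003 0 0 0;0 0 0 0 0 0;0 0 0 0 0 0;0 0 0 0 0 0;0 0 0 0 0 0;0 0 0 0 0 0", hand=-1, newtons=25)

```text
clock: 3.25
ee_pos: [0.4347, 0.0449, 0.1048]
ee_rot: [[-0.406, 0.015, -0.914], [0.914, 0.003, -0.406], [-0.003, -1.0, -0.015]]
ft_force: [1.2, -0.0, -9.2]
width: 0.0107
```

Call:
move_arm(increments="0.0123 0 -0.0007 0 6.3 0;0.0123 0 -0.0007 0 6.3 0;0.0123 0 -0.0007 0 6.3 0;0.0123 0 -0.0007 0 6.3 0;0.0123 0 -0.0007 0 6.3 0;0.0123 0 -0.0007 0 6.3 0")

```text
clock: 3.85
ee_pos: [0.4273, 0.1178, 0.1048]
ee_rot: [[0.264, 0.012, -0.964], [0.964, 0.002, 0.264], [0.005, -1.0, -0.011]]
ft_force: [2.6, 0.3, -11.3]
width: 0.0108
```

Call:
move_arm(increments="0.0123 0 -0.0007 0 6.3 0;0.0123 0 -0.0007 0 6.3 0;0.0123 0 -0.0007 0 6.3 0;0.0123 0 -0.0007 0 6.3 0;0.012 0 -0.0007 0 5 0;0.004 0 0 0 2 0")

```text
clock: 4.45
ee_pos: [0.4594, 0.1743, 0.1048]
ee_rot: [[0.752, 0.006, -0.659], [0.659, -0.001, 0.752], [0.004, -1.0, -0.004]]
ft_force: [1.7, -1.6, -7.5]
width: 0.0109
```

Call:
move_arm(increments="0.004 0 -0.0005 0 1 0;0.004 0 -0.0005 0 1 0;0 0 0 0 0 0")

```text
clock: 4.75
ee_pos: [0.4608, 0.1757, 0.1047]
ee_rot: [[0.776, -0.006, -0.631], [0.631, -0.006, 0.776], [-0.008, -1.0, -0.001]]
ft_force: [1.9, -0.5, -4.3]
width: 0.0109
```

Call:
move_arm(increments="0 0 0 0 0 0;0 0 0 0 0 0;0 0 0 0 0 0;0 -0.04 0 0 0 0;0 -0.04 0 0 0 0;0 -0.04 0 0 0 0;-0.04 0 0 0 0 0;-0.04 0 0 0 0 0;-0.02 0 0 0 0 0;0 0 0 0 0 0", hand=0)

```text
clock: 5.75
ee_pos: [0.3858, 0.1134, 0.2333]
ee_rot: [[0.774, 0.005, -0.634], [0.634, 0.001, 0.774], [0.004, -1.0, -0.002]]
ft_force: [0.9, 0.2, 0.2]
width: 0.043
```

```bash
python3 - <<'E'
from h import *
c=cam("wrist");np.save("w3.npy",dict(c),allow_pickle=True)
print(manip.state()["ee_pos"])
im=cv2.resize(c["frame"],(800,600),interpolation=2)
cv2.imwrite("pics/w3.png",im)
t=cam("top");np.save("t3.npy",dict(t),allow_pickle=True)
for P in ([.535,.0897,.097],[.4608,.1757,.131],[.4375,.035,.079]):print(w2p(c,P)*1.5625)
E
```

```text
[0.38704038 0.11436144 0.23343983]
[[566.5831038  462.68300852]]
[[603.78882782 293.69145435]]
[[382.49006619 420.48861479]]
```

View pics/w3.png

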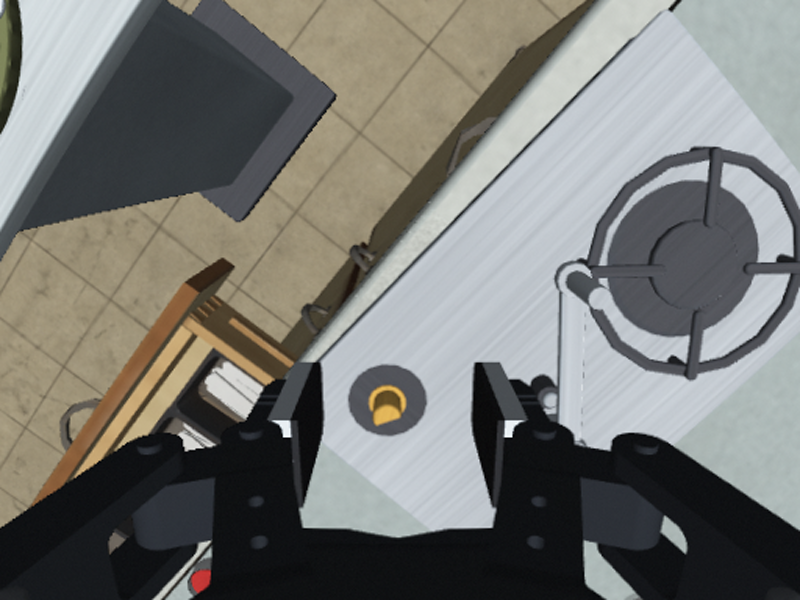

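The stay is now beside the grate with its post at (599,299), past the click. The shaft is free at (387,408). I'll zoom in on the shaft and the stay.

```bash
python3 - <<'E'
from h import *
c=np.load("w3.npy",allow_pickle=True).item();t=np.load("t3.npy",allow_pickle=True).item()
a=cv2.resize(c["frame"][230:285,220:275],None,fx=7.2,fy=7.2,interpolation=2)
b=cv2.resize(t["frame"][140:220,130:210],(396,396),interpolation=2)
cv2.imwrite("pics/crop3.png",np.hstack([a,b]));print(a.shape)
E
```

```text
(396, 396, 3)
```

View pics/crop3.png

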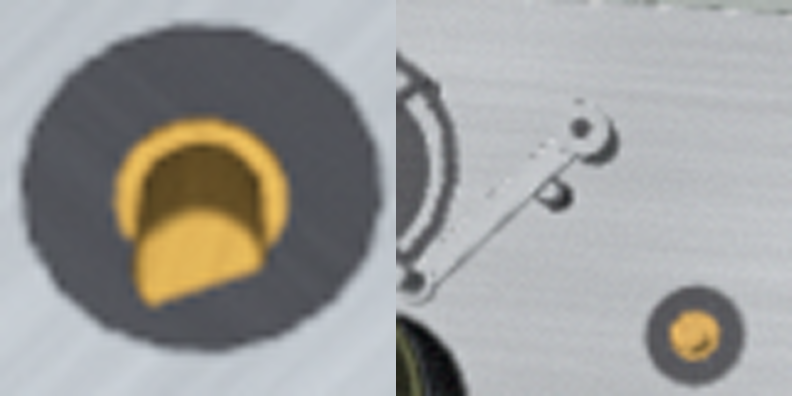

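The right half shows the stay arm lying against its stop peg, with the post at (412,285), so it is home. The left half shows the shaft's flat edge running from (153,306) to (264,268).

```bash
python3 - <<'E'
from h import *
c=np.load("w3.npy",allow_pickle=True).item();t=np.load("t3.npy",allow_pickle=True).item()
g=lambda u,z=.079:p2w(c,np.array([[220+u[0]/7.2-.43,230+u[1]/7.2-.43]]),z)[0]
A,B=g((153,306)),g((264,268));d=(B-A)[:2];L=np.linalg.norm(d)
n=np.array([-d[1],d[0]])/L; top=g((197,210))
if n@(((A+B)/2-top)[:2])<0:n=-n
print("chord mm",L*1e3,"flat dir deg",np.degrees(np.arctan2(n[1],n[0])),"center",(A+B)[:2]/2-2.5e-3*n, "apex+7",top[:2]+n*7e-3)
e=[g(u,.055)[:2] for u in((20,188),(380,188),(205,25),(205,352))];print("disc",(e[0]+e[1])/2,(e[2]+e[3])/2, np.linalg.norm(e[0]-e[1]))
T=lambda u,z:p2w(t,[[130+(u[0]-396)/4.95-.4,140+u[1]/4.95-.4]],z)[0]
print("top: shaft",T((695,334),.079),"hub",T((581,128),.097),"post",T((412,284),.131),"disc",T((695,334),.055))
s=manip.state();k=np.array([.4757,-.287,.233]);print(s["ee_rot"].T@(k-s["ee_pos"]),s["joint_pos"])
E
```

```text
chord mm 15.798620934474327 flat dir deg -29.85275710753717 center [0.43830232 0.03821813] apex+7 [0.43826005 0.04132859]
disc [0.43765067 0.03814641] [0.438589   0.03811207] 0.05101840997728505
top: shaft [0.43723719 0.03424014 0.079     ] hub [0.53759935 0.09029781 0.097     ] post [0.45647125 0.16318152 0.131     ] disc [0.43915371 0.03767164 0.055     ]
[-0.18741813  0.00048733 -0.366507  ] [-0.69824411  0.17029192  0.41349641  2.03725574 -0.08307284  0.943426
  0.44583448]
```

Call:
move_arm(increments="-0.0208 0 -0.0407 0 0 0;-0.0208 0 -0.0407 0 0 0;-0.0208 0 -0.0407 0 0 0;-0.0208 0 -0.0407 0 0 0;-0.0208 0 -0.0407 0 0 0;-0.0208 0 -0.0407 0 0 0;-0.0208 0 -0.0407 0 0 0;-0.0208 0 -0.0407 0 0 0;0 0 0 0 -8 0;0 0 0 0 -8 0;0 0 0 0 -8 0;0 0 0 0 0 0")

```text
clock: 7.05
ee_pos: [0.4918, -0.252, 0.2289]
ee_rot: [[0.415, 0.012, -0.91], [0.91, -0.005, 0.415], [0.0, -1.0, -0.013]]
ft_force: [0.6, -0.0, -0.4]
width: 0.0428
```

```bash
python3 - <<'E'
from h import *
c=cam("wrist");np.save("w4.npy",dict(c),allow_pickle=True)
s=manip.state();print(s["ee_pos"],s["ee_rot"].round(3),s["joint_pos"])
cv2.imwrite("pics/w4.png",cv2.resize(c["frame"],(800,600),interpolation=2))
print(w2p(c,[[.4757,-.287,.02],[.4757,-.287,.042]])*1.5625)
E
```

```text
[ 0.49177117 -0.25191958  0.22892526] [[ 0.419  0.012 -0.908]
 [ 0.908 -0.005  0.419]
 [ 0.    -1.    -0.013]] [ 0.13781299  0.41310512  0.43111995  1.7153727  -0.19739944  1.04256115
  1.77350002]
[[341.24023604 250.8436698 ]
 [337.70217565 257.62618773]]
```

View pics/w4.png

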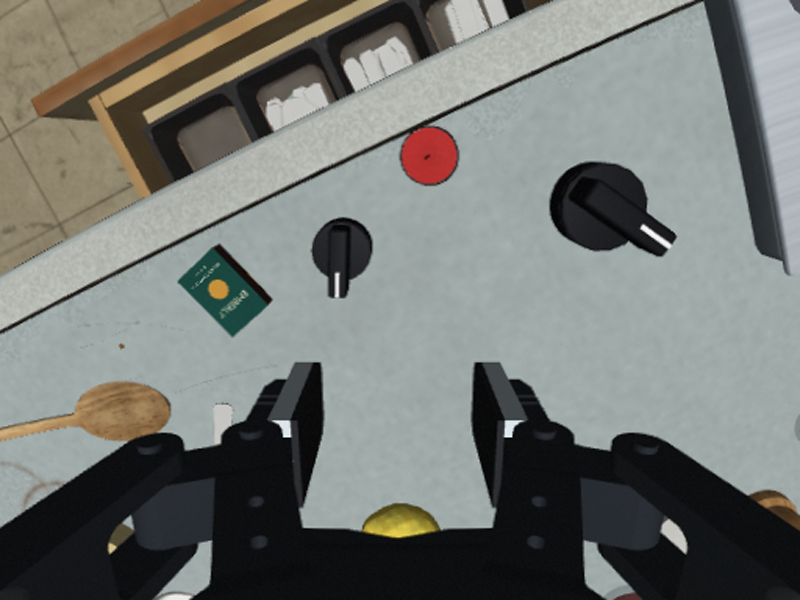

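The knob skirt is at (342,247) with its bar running from (340,228) to the pointer end at (338,297), so the jaws already straddle it squarely. The candle at (429,155) and the matchbox at (225,290) are clear.

```bash
python3 - <<'E'
from h import *
c=np.load("w4.npy",allow_pickle=True).item();k=1.5625
A,B,C=p2w(c,np.array([(340,227),(338,297),(342,247)])/k,np.array([.042,.042,.02]))
d=(B-A);print(A,B,C,np.linalg.norm(d),np.degrees(np.arctan2(d[1],d[0])))
u=d[:2]/np.linalg.norm(d[:2]);print("axis from bar", B[:2]-26e-3*u, "from tail",A[:2]+18e-3*u)
s=manip.state();print(s["ee_rot"].T@(np.array([*((B[:2]-24e-3*u+C[:2])/2),.012])-s["ee_pos"]), np.degrees(np.arctan2(s["ee_rot"][1,0],s["ee_rot"][0,0])))
E
```

```text
[ 0.45910167 -0.2772898   0.042     ] [ 0.49863103 -0.29806898  0.042     ] [ 0.47359213 -0.28541136  0.02      ] 0.04465808518975496 -27.729308964980376
axis from bar [ 0.47561698 -0.28597131] from tail [ 0.47503447 -0.2856651 ]
[-0.03797161  0.21688949  0.00330694] 65.24512261965761
```

Call:
move_arm(increments="-0.038 0.02 0.003 0.7 2.9 0;0 0.04 0 0 0 0;0 0.04 0 0 0 0;0 0.04 0 0 0 0;0 0 0 0 0 0;0 0 0 0 0 0")

```text
clock: 7.7
ee_pos: [0.4802, -0.2867, 0.0856]
ee_rot: [[0.482, 0.006, -0.876], [0.876, -0.004, 0.482], [-0.0, -1.0, -0.007]]
ft_force: [-0.1, -0.4, 0.3]
width: 0.0428
```

```bash
python3 - <<'E'
from h import *
s=manip.state();print(s["ee_pos"],s["ee_rot"].round(4).tolist(),s["ee_rot"].T@(np.array([.475,-.2858,.0235])-s["ee_pos"]), np.degrees(np.arctan2(s["ee_rot"][1,0],s["ee_rot"][0,0])))
E
```

```text
[ 0.48018005 -0.28668986  0.0855813 ] [[0.4821, 0.0064, -0.8761], [0.8761, -0.0036, 0.4821], [-0.0, -1.0, -0.0073]] [-0.00171448  0.06204353  0.00541978] 61.17909067903046
```

Call:
move_arm(increments="-0.0017 0.015 0.005 0.4 -1 0;0 0.03 0 0 0 0;0 0.015 0 0 0 0;0 0.002 0 0 0 0;0 0 0 0 0 0")

```text
clock: 8.2
ee_pos: [0.4798, -0.2878, 0.0276]
ee_rot: [[0.465, 0.01, -0.885], [0.885, -0.006, 0.465], [-0.0, -1.0, -0.012]]
ft_force: [0.4, -1.3, 0.4]
width: 0.0424
```

```bash
python3 - <<'E'
from h import *
s=manip.state();print(s["ee_pos"],s["ee_rot"].round(4).tolist(),s["ee_rot"].T@(np.array([.475,-.2858,.0235])-s["ee_pos"]), np.degrees(np.arctan2(s["ee_rot"][1,0],s["ee_rot"][0,0])))
E
```

```text
[ 0.47983018 -0.28775675  0.02764922] [[0.465, 0.0104, -0.8852], [0.8853, -0.0056, 0.465], [-0.0001, -0.9999, -0.0118]] [-0.00051341  0.00408766  0.00523478] 62.287115340328626
```

Call:
move_arm(increments="-0.0005 0.002 0.005 0.7 0 0;0 0.001 0.002 0 0 0;0 0 0 0 0 0")

```text
clock: 8.5
ee_pos: [0.4743, -0.2856, 0.0273]
ee_rot: [[0.465, 0.003, -0.885], [0.885, -0.002, 0.465], [-0.0, -1.0, -0.003]]
ft_force: [-0.0, 0.2, 0.9]
width: 0.0427
```

```bash
python3 - <<'E'
from h import *
s=manip.state();print(s["ee_pos"],s["ee_rot"].round(4).tolist(),s["ee_rot"].T@(np.array([.475,-.2858,.0235])-s["ee_pos"]), np.degrees(np.arctan2(s["ee_rot"][1,0],s["ee_rot"][0,0])))
E
```

```text
[ 0.47427153 -0.28564896  0.02727394] [[0.465, 0.0026, -0.8853], [0.8853, -0.0015, 0.465], [-0.0001, -1.0, -0.003]] [ 0.0002056   0.00377605 -0.00070377] 62.28869623669417
```

Call:
move_arm(increments="0 0.005 0 0.2 0 0;0 0.001 0 0 0 0;0 0 0 0 0 0")

```text
clock: 8.8
ee_pos: [0.4748, -0.2859, 0.0217]
ee_rot: [[0.465, 0.001, -0.885], [0.885, -0.001, 0.465], [-0.0, -1.0, -0.001]]
ft_force: [-1.1, -0.6, 1.1]
width: 0.043
```

Call:
move_arm(increments="0 0 0 0 0 0;0 0 0 0 0 0;0 0 0 0 0 0;0 0 0 0 0 0;0 0 0 0 0 0;0 0 0 0 0 0", hand=-1, newtons=60)

```text
clock: 9.4
ee_pos: [0.4749, -0.286, 0.0217]
ee_rot: [[0.465, 0.001, -0.885], [0.885, -0.001, 0.465], [-0.0, -1.0, -0.001]]
ft_force: [0.5, 0.1, 0.3]
width: 0.0106
```

Call:
move_arm(increments="0 -0.04 0 0 0 0;0 -0.045 0 0 0 0;0 -0.045 0 0 0 0;0.0385 0 0.026 0 0 0;0.0385 0 0.026 0 0 0;0.0385 0 0.026 0 0 0;0.0385 0 0.026 0 0 0;0.0385 0 0.026 0 0 0;0.0385 0 0.026 0 0 0;0.0385 0 0.026 0 2 0;0 0 0 0 0 0")

```text
clock: 10.5
ee_pos: [0.4374, 0.0475, 0.155]
ee_rot: [[0.5, 0.0, -0.866], [0.866, -0.001, 0.5], [-0.0, -1.0, -0.001]]
ft_force: [0.1, -0.8, -1.6]
width: 0.0106
```

```bash
python3 - <<'E'
from h import *
s=manip.state();print(s["ee_pos"],s["ee_rot"].round(4).tolist(),s["width"],s["ee_rot"].T@(np.array([.4383,.0380,.13])-s["ee_pos"]), np.degrees(np.arctan2(s["ee_rot"][1,0],s["ee_rot"][0,0])))
E
```

```text
[0.43736485 0.0475395  0.15499384] [[0.4997, 0.0005, -0.8662], [0.8662, -0.0006, 0.4997], [-0.0002, -1.0, -0.0007]] 0.01060125160006349 [-0.00778965  0.02499967 -0.00555939] 60.01837212022373
```

Knob x now points at -30°, matching the flat. I'll align the position, then look to check shaft and knob.

Call:
move_arm(increments="-0.0078 0.01 -0.0056 0 0 0;0 0 0 0 0 0;0 0 0 0 0 0")

```text
clock: 10.8
ee_pos: [0.4377, 0.0399, 0.1449]
ee_rot: [[0.495, -0.0, -0.869], [0.869, -0.0, 0.495], [-0.0, -1.0, -0.0]]
ft_force: [0.1, -0.4, -1.2]
width: 0.0109
```

```bash
python3 - <<'E'
from h import *
s=manip.state();print(s["ee_pos"],s["ee_rot"].round(4).tolist(),s["ee_rot"].T@(np.array([.4383,.0380,.13])-s["ee_pos"]))
c=cam("wrist");np.save("w5.npy",dict(c),allow_pickle=True)
R=s["ee_rot"];p=s["ee_pos"]
ko=p+R@[0,.0217,0]; print(w2p(c,[ko, ko+[0,0,.02],[.4383,.038,.079],[.4383,.038,.055],ko+[0,0,.042]+R@[0,0,-.026]])*1.5625)
a=cv2.resize(c["frame"],(800,600),interpolation=2)
t=cam("scene")
cv2.imwrite("pics/w5.png",a[150:520,200:600]); 
b=cv2.resize(t["frame"][140:220,170:260],(416,370),interpolation=2)
cv2.imwrite("pics/w5.png",np.hstack([a[150:520,220:600],b]))
print(w2p(t,[ko,ko+[0,0,.02],[.4383,.038,.079]]))
E
```

```text
[0.43770844 0.03992257 0.14488709] [[0.4946, -0.0, -0.8691], [0.8691, -0.0003, 0.4946], [-0.0003, -1.0, -0.0001]] [-0.00137353  0.01488773 -0.00146304]
[[401.8708034  361.60991819]
 [402.42036467 387.49364263]
 [397.60927379 323.93568766]
 [397.58602771 307.36540518]
 [402.82889327 511.02200457]]
[[207.10227253 170.66677412]
 [206.75690903 164.28319024]
 [208.33175568 184.61927058]]
```

View pics/w5.png

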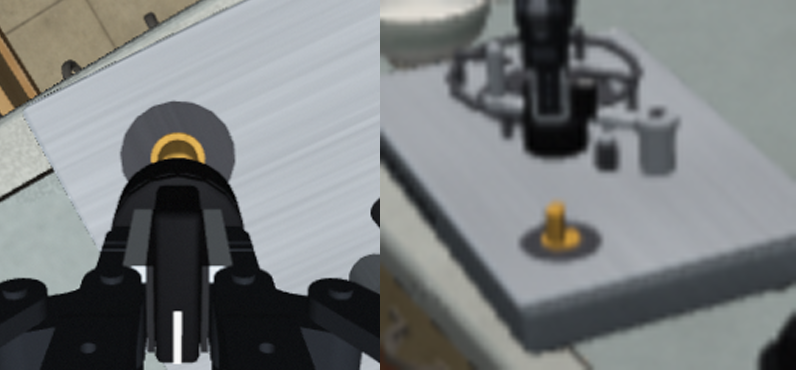

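The wrist crop shows knob and disc centred on the same column (178), so the sideways alignment is good. The scene crop shows the knob right above the shaft. I'll check the fore-aft direction from the edges.

```bash
python3 - <<'E'
from h import *
c=np.load("w5.npy",allow_pickle=True).item()
s=manip.state();R=s["ee_rot"];p=s["ee_pos"];ko=p+R@[0,.0217,0]
print("pred front bottom/top rim, pointer end top", w2p(c,[ko+R@[0,0,.02],ko+R@[0,-.02,.02],ko+R@[0,-.042,-.026]])*1.5625)
g=cv2.resize(cv2.cvtColor(c["frame"],6),(800,600),interpolation=2)
print("col398 rows290-345",g[295:345:2,398].tolist())
print("row330",[(i,int(g[330,i])) for i in range(310,350,3)],[(i,int(g[330,i])) for i in range(440,480,3)])
t=cam("scene");a=cv2.cvtColor(t["frame"],6).astype(int)
for r in(166,170,172):print(r,a[r,196:222].tolist())
for r in(184,187,190):print(r,t["frame"][r,200:216,0].tolist())
print(w2p(t,[ko+[0,0,.01],[.4383,.038,.075]]))
E
```

```text
pred front bottom/top rim, pointer end top [[401.49728253 303.41558026]
 [402.0367421  322.87279042]
 [402.11247083 511.92117124]]
col398 rows290-345 [71, 71, 73, 78, 112, 154, 132, 13, 8, 9, 8, 6, 8, 9, 8, 9, 28, 44, 41, 42, 24, 6, 7, 8, 9]
row330 [(310, 197), (313, 197), (316, 197), (319, 197), (322, 196), (325, 197), (328, 196), (331, 194), (334, 193), (337, 191), (340, 190), (343, 192), (346, 161), (349, 27)] [(440, 8), (443, 8), (446, 45), (449, 147), (452, 189), (455, 192), (458, 192), (461, 189), (464, 187), (467, 185), (470, 182), (473, 184), (476, 187), (479, 187)]
166 [71, 42, 44, 65, 53, 21, 16, 32, 50, 52, 53, 48, 46, 46, 33, 19, 15, 11, 27, 92, 95, 106, 99, 102, 111, 116]
170 [151, 138, 143, 157, 151, 53, 10, 7, 8, 8, 8, 9, 10, 8, 9, 10, 8, 6, 31, 112, 137, 110, 121, 117, 103, 142]
172 [162, 163, 162, 161, 154, 86, 36, 16, 9, 7, 8, 8, 9, 8, 8, 12, 21, 41, 81, 138, 101, 52, 45, 44, 49, 103]
184 [169, 167, 169, 169, 168, 160, 123, 91, 85, 100, 157, 166, 167, 167, 168, 168]
187 [167, 170, 170, 169, 162, 127, 55, 37, 37, 46, 126, 145, 148, 159, 164, 166]
190 [160, 127, 96, 77, 72, 61, 36, 33, 34, 30, 54, 62, 63, 68, 71, 74]
[[207.00622587 167.48608372]
 [208.39632539 185.83776783]]
```

Call:
move_arm(increments="0 0.02 -0.0005 0 0 0;0 0.016 0 0 0 0;0 0 0 0 0 0")

```text
clock: 11.25
ee_pos: [0.4398, 0.0385, 0.1094]
ee_rot: [[0.497, 0.004, -0.868], [0.868, 0.0, 0.497], [0.002, -1.0, -0.003]]
ft_force: [-0.1, 0.1, -1.0]
width: 0.0107
```

```bash
python3 - <<'E'
from h import *
s=manip.state();print(s["ee_pos"],s["ee_rot"].round(4).tolist(),s["ft_force"],s["ee_rot"].T@(np.array([.4382,.0394,.13])-s["ee_pos"]))
c=cam("wrist")
a=cv2.resize(c["frame"],(800,600),interpolation=2)
t=cam("scene")
b=cv2.resize(t["frame"][150:210,175:243],(420,370),interpolation=2)
cv2.imwrite("pics/w6.png",np.hstack([a[200:570,220:600],b]))
E
```

```text
[0.43982017 0.03850643 0.10944639] [[0.4974, 0.0039, -0.8675], [0.8675, 0.0005, 0.4974], [0.0024, -1.0, -0.0032]] [-0.13645325  0.08737364 -1.0378648 ] [ 1.79363394e-05 -2.05593773e-02  1.78497473e-03]
```

View pics/w6.png

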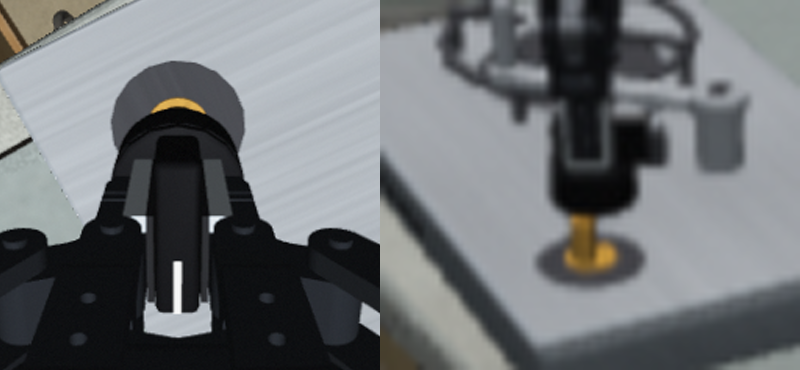

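The scene crop shows the knob centre at column 594 against 590 for the collar and disc, about 2 mm too far to the right. The wrist crop shows it centred sideways. The state agrees that about +1.8 mm along tool z is needed. I'll correct that and descend.

Call:
move_arm(increments="0 0 0.0018 0.2 0 0;0 0 0 0 0 0")

```text
clock: 11.55
ee_pos: [0.4397, 0.0392, 0.1121]
ee_rot: [[0.498, 0.004, -0.867], [0.867, 0.003, 0.498], [0.005, -1.0, -0.002]]
ft_force: [0.1, 0.7, -1.2]
width: 0.011
```

Call:
move_arm(increments="0 0.007 0 0 0 0;0 0.004 0 0 0 0;0 0.004 0 0 0 0")

```text
clock: 11.85
ee_pos: [0.4405, 0.0396, 0.0975]
ee_rot: [[0.498, 0.007, -0.867], [0.867, 0.004, 0.498], [0.007, -1.0, -0.004]]
ft_force: [-3.0, 0.6, 4.7]
width: 0.0105
```

Call:
move_arm(increments="-0.0012 0 0.002 0.2 0 0.4;-0.0005 0 0.001 0 0 0;0 0 0 0 0 0")

```text
clock: 12.15
ee_pos: [0.4364, 0.0396, 0.0967]
ee_rot: [[0.498, -0.001, -0.867], [0.867, -0.001, 0.498], [-0.002, -1.0, 0.001]]
ft_force: [0.2, -0.6, -1.3]
width: 0.0103
```

Call:
move_arm(increments="0.0005 0.003 -0.001 0 0 0;0 0.003 0 0 0 0;0 0.003 0 0 0 0")

```text
clock: 12.45
ee_pos: [0.4381, 0.0396, 0.0875]
ee_rot: [[0.497, 0.0, -0.868], [0.868, -0.001, 0.497], [-0.001, -1.0, -0.0]]
ft_force: [0.6, 0.3, -1.0]
width: 0.0106
```

Call:
move_arm(increments="0 0.003 0 0 0 0;0 0.003 0 0 0 0;0 0.003 0 0 0 0")

```text
clock: 12.75
ee_pos: [0.4385, 0.0396, 0.0787]
ee_rot: [[0.498, 0.001, -0.867], [0.867, -0.0, 0.498], [0.0, -1.0, -0.001]]
ft_force: [-11.7, 0.4, 61.0]
width: 0.0106
```

Call:
move_arm(increments="0 0 0 0 0 0")

```text
clock: 12.85
ee_pos: [0.4383, 0.0396, 0.0795]
ee_rot: [[0.498, 0.001, -0.867], [0.867, 0.001, 0.498], [0.001, -1.0, -0.0]]
ft_force: [-3.2, 0.2, 6.4]
width: 0.0109
```

Call:
move_arm(increments="0 0.0012 0 0 0 0;0 0.0006 0 0 0 0;0 0.0006 0 0 0 0")

```text
clock: 13.15
ee_pos: [0.4382, 0.0395, 0.0795]
ee_rot: [[0.499, 0.003, -0.867], [0.867, 0.004, 0.499], [0.004, -1.0, -0.0]]
ft_force: [-2.0, -0.1, 11.1]
width: 0.0106
```

```bash
python3 - <<'E'
from h import *
c=cam("wrist");a=cv2.resize(c["frame"],(800,600),interpolation=2)
t=cam("scene");b=cv2.resize(t["frame"][150:210,175:243],(420,370),interpolation=2)
cv2.imwrite("pics/w7.png",np.hstack([a[200:570,220:600],b]))
s=manip.state();print(s["clock"],s["ee_pos"],s["ft_force"],s["moment"],s["width"])
E
```

```text
13.25 [0.43820727 0.03956044 0.07943287] [-2.71164239e+00  7.81741604e-03  1.20792034e+01] [0.00377634 0.76452991 0.04844719] 0.01088826456623565
```

View pics/w7.png

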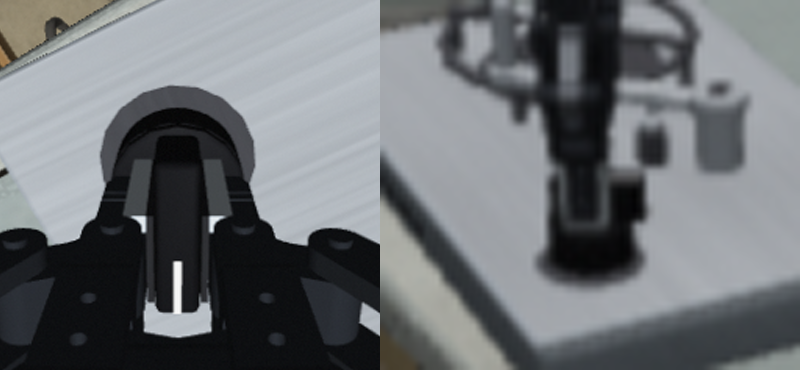

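Call:
move_arm(increments="0 0.0015 0 0 0 0;0 0.0015 0 0 0 0")

```text
clock: 13.45
ee_pos: [0.4383, 0.0396, 0.0791]
ee_rot: [[0.499, 0.004, -0.866], [0.866, 0.006, 0.499], [0.008, -1.0, -0.001]]
ft_force: [-7.7, 0.2, 34.2]
width: 0.0103
```

Call:
move_arm(increments="0 0.0008 0 0 0 0.3;0 0.0008 0 0 0 0;0 0.0008 0 0 0 0")

```text
clock: 13.75
ee_pos: [0.4382, 0.0396, 0.0794]
ee_rot: [[0.5, 0.004, -0.866], [0.866, 0.005, 0.5], [0.006, -1.0, -0.001]]
ft_force: [-3.8, 0.4, 14.9]
width: 0.01
```

```bash
python3 - <<'E'
from h import *
cam("top");s=manip.state();print(s["clock"],s["ee_pos"],s["ft_force"],s["width"],s["ee_rot"].round(3).tolist())
if 8<s["ft_force"][2]<40: print(manip.job_done(),manip.state()["ft_force"])
E
```

```text
13.8 [0.43822027 0.03956302 0.07939243] [-4.15871118  0.28567536 15.27375425] 0.010998405664125382 [[0.5, 0.004, -0.866], [0.866, 0.005, 0.5], [0.006, -1.0, -0.001]]
the job is handed in; nothing more can be done
the job is handed in; nothing more can be done
```

The job is handed in, and by my checks everything was in place; no verdict is reported.

**What I did:** I gripped the post and swung the pan stay round to its stop. I then picked up the 40 mm knob by its grip bar and turned it to match the shaft's flat. I pushed it onto the shaft, pressed it down, and handed in still gripping it. The job took 13.8 s of the 58 s allowed, and I never went near the candle or matchbox.

**Last checks:**
- **Pan stay:** a zoomed top picture after I released the post showed the arm lying against its stop peg. I did not measure the angle again after that.
- **Knob:** it slid on with almost no force to about 13 mm, so the flats had matched. The tool ended tilted about 0.006 rad. The underside works out at about 58 mm above the worktop, which is where the fully pressed position should be.
- **Press:** the downward force was a steady 15 N at hand-in, above the 9 N needed to hold the valve at its lower stop.

**What disagreed:**
- The top and wrist cameras differed by up to about 5 mm on single points. I relied on the wrist camera, checked against the scene view and the contact forces.
- The first press bottomed out at 61 N at the wrist (limit 120 N), so I eased it off. A later press reached 34 N before I settled at 15 N.
- A small sideways force of about 4 N on the knob remained at the end.

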